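# Unlock and open the fume hood's power box

### The arm

A 6-joint arm with a two-finger parallel gripper is mounted at the origin on the work surface. World frame = base frame: x ahead of the robot, y to its left, z up, the work surface at z = 0. Lengths are in m, angles in rad, forces in N, time in s.
With the tool pointing down it reaches from about 0.35 to 0.875 m from the base axis. Payload 15.5 kg.
Tool frame: the origin (TCP) lies at the very end of the fingers, on their centre line; the grasp point (between the pads) lies 19 mm behind it (grip_depth is the distance from the TCP to the grasp point, in m); z points along the fingers, y is the direction in which the jaws open and shut (so a half turn about z gives the same grasp; the last joint's range is limited). The gripper opens to 85 mm and grips with 20 to 120 N. Pads are 22 mm wide; open, the fingers measure 114 mm over their backs; the gripper's body (76 mm by 85 mm) begins 54 mm behind the grasp point. The pads swing forward as they close: fully open they stand 13 mm farther back than shut.
Start: joints at [-1.262, 0.494, 1.345, -0, 1.302, -0.096], TCP at [0.246, -0.575, 0.231] pointing down, gripper open.
Joint ranges: [-2.91, 2.91], [-0.82, 2.16], [0.22, 2.67], [-1.22, 4.37], [0.12, 2.79], [-3.08, 3.08]. Speed limits (rad/s): [1.89, 1.89, 2.57, 3.01, 3.01, 3.01].

### API

Orientations are given as [roll, pitch, yaw] about the fixed x, y, z axes, in that order (R = Rz(yaw) Ry(pitch) Rx(roll)).
In Python, from cell import goto, servo_line, move_joints, move_gripper, sleep, inverse_kinematics, sense, grab_frame, camera_model, Unreachable, finish_job, grip_depth gives the robot as it stands. Calls block until the motion is done:
- goto(position, orientation): joint-space move of the TCP to a pose.
- servo_line(position, rot=None, feed=0.15, max_force=None): straight line of the TCP; rot=None keeps the orientation; feed is the mean speed in m/s. With max_force (N) it stops when the force on the tool has changed by that much, and returns True; else False.
- move_joints(angles): joint-space move.
- move_gripper(opening): finger opening in m; the grip force is fixed at half the most; returns when the fingers have stopped.
- sleep(seconds).
- inverse_kinematics(position, orientation): joint angles nearest the present ones, or None.
- sense(): the state.
- grab_frame(name): name is "scene" or "top"; returns the picture (384x512x3 uint8, red, green, blue); there is no depth.
- camera_model(name): a dict with "fx", "fy", "cx", "cy" (pixels), "distortion" ([k1, k2, p1, p2, k3] as OpenCV has them; the pictures are not rectified), "R" (3x3) and "t" (3): a world point X has camera coordinates R X + t. Camera axes: x right, y down, z forward; pixel columns grow to the right and rows downward; lengths in m; the calibration is good to about 2 mm. A picture is of the moment at which its call begins. camera_model takes no time and is no camera call.
A pose or a line that the arm cannot do raises Unreachable and nothing moves.
- finish_job(): hands the job in, once; it reports no verdict.
The state is a dict: "time": time; "joint_pos": joint angles; "qvel": joint speeds; "tau": joint torques, N m; "eef_pos": TCP position; "tool_rot": TCP orientation; "contact_force": force on the tool from outside, world axes, zero at the start; "ft_torque": the same for the moment, N m; "opening": finger opening in m.
Only numpy, scipy, OpenCV 4.12 (cv2) and the standard library are available. Lean on these libraries where they do the work, as an engineer would, in place of code of your own. Each camera call takes 0.05 s, during which the arm holds its last target.

### The job

Take the T-handled key from its stand, fit it in the push-and-turn lock on top of the power box, press it in and give it a quarter turn clockwise to unlock the panel. Put the key back upright in its stand, then swing the panel up by its bar handle until it stands open by itself, about upright, and let go. Do not push about or knock over the glassware and other loose things around.

Things in the scene. Friction and masses are not known exactly. Their poses are not given: they have to be found in the camera images.
- box: white metal power box, 200 mm deep (its x) by 240 mm wide (its y), fixed to the bench; 100 mm high to the top face of its panel. Origin: centre of the underside; x points from the front edge (lock and handle) to the hinge edge, z up
- hatch (a joint): hinge of the flat aluminium top panel (195 x 240 x 8 mm, 0.45 kg): 0 shut, grows as the front edge swings up, 1.57 upright, stop at 1.75. Stiff: it stays where it is left; about 7 N at the handle moves it. It cannot be raised while the latch holds it
- hatch_hinge (a point): middle of the panel's hinge line, 92 mm above the bench and 95 mm behind the box's centre; the line runs along this point's y. The axes turn with the panel
- hatch_bar (a point): middle of the panel's bar handle: a round dark steel bar of 12 mm diameter, 85 mm long along this point's y (the hinge line), its axis 38 mm above the panel's top face, on two legs at its ends; 168 mm from the hinge line towards the front, its middle 52.5 mm to +y of the box's centre, 46 mm above that line when shut. The axes turn with the panel
- latch (a joint): turn of the lock: 0 locked, grows clockwise seen from above, stops at 1.57 (unlocked, a quarter turn). The cam lets go of the panel beyond about 1.2. It turns stiffly (0.12 N m) and stays where it is left. From 0.1 to 0.75 a detent blocks turning unless the key presses the lock in; beyond, it need not be pressed
- plunger (a joint): how far (m) the lock core is pressed in, straight down: 0 as it rests, up to 0.008 at its stop. At least 0.005 frees the detent. Spring: 5.6 N at the start, 9 N at 5 mm, 11 N at the stop; it springs up when let go
- latch_mouth (a point): centre of the lock's slot, at its mouth, on the top face of the steel lock core (44 mm square, 26 mm tall above the panel, 60 mm in front of and 55 mm to -y of the box's centre; top 126 mm above the bench). The slot is 27.8 mm long along this point's x and 8.3 mm wide along its y, 17 mm deep; x lies along the box's x when locked and turns with the lock; z is up out of the slot
- key: steel T key, 94 mm tall, about 0.12 kg, standing upright in its stand at the start, its x along the stand's x. Origin: centre of the lower end of its flat blade. Blade 25 mm along key x, 5.5 mm along y, 30 mm high; above it a round shank of 11 mm diameter; z points up to the cross bar. Symmetric under a half turn about z
- key_grip (a point): middle of the key's cross bar: 80 mm long along key x, 14 mm wide along y, 18 mm high; 85 mm above the blade's lower end
- stand: black key stand, a block 70 (x) x 50 (y) x 45 mm high fixed to the bench; origin: centre of the underside
- stand_mouth (a point): centre of the stand's slot at its mouth, 45 mm above the bench: 33 mm along x, 14 mm along y, 38 mm deep, so that the key's lower end stands 7 mm above the bench
- reagent: loose amber bottle with red cap, 68 mm diameter, 150 mm tall; origin under its centre
- beaker: loose glass beaker, 70 mm diameter, 90 mm tall; origin under its centre
- flask: loose stoppered conical flask, 76 mm diameter, 112 mm tall; origin under its centre
- jar: loose small amber jar with red cap, 56 mm diameter, 85 mm tall; origin under its centre
- spatula: loose steel spatula lying flat on the bench
- clampboss: loose steel clamp boss with black knob, 70 mm long, lying on the bench
Things that resemble listed ones, but are neither listed nor needed, are in the scene too. Leave any green look-alike of the key alone. There is more than one size of the stand; the one meant has the size given above.

How it is judged:
By the outcome, as a careful person would: the job done as asked, in the order asked, and still so for the second after the job is handed in, with the robot touching nothing.
It also fails if it takes over 72 s, if anything falls off the work surface, if the arm or the gripper's body presses on something with over 40 N, if the wrist force passes 120 N, or if a joint passes its speed limit or range.

## Working session

There is one attempt and no reset: what is moved stays moved. The work goes in short steps, each a Python script; the robot and the scene stay as the last script left them, time stands still between calls to the robot, and variables do not carry over. Pictures are saved under pics/ and viewed, and the job is handed in when it is done.

```bash
mkdir -p pics; ls
python3 - <<'E'
from cell import *
import cv2
for n in("scene","top"):
    f=grab_frame(n); cv2.imwrite(f"pics/{n}0.png",cv2.resize(f[:,:,::-1],(800,600),interpolation=cv2.INTER_CUBIC))
    cv2.imwrite(f"raw_{n}0.png",f[:,:,::-1])
    print(camera_model(n))
print(sense(),grip_depth)
E
```

```text
pics
{'fx': 376.149321968592, 'fy': 376.149321968592, 'cx': 259.49347638552035, 'cy': 189.2646596629648, 'distortion': array([-0.02088567,  0.        ,  0.        ,  0.        ,  0.        ]), 'R': array([[-6.91585303e-01,  7.22294599e-01,  5.30512002e-04],
       [ 5.66054568e-01,  5.42443953e-01, -6.20755011e-01],
       [-4.48655765e-01, -4.29004744e-01, -7.84004422e-01]]), 't': array([ 0.36387825, -0.21177239,  1.35605367])}
{'fx': 370.8448082090698, 'fy': 370.8448082090698, 'cx': 253.374880877725, 'cy': 188.69127043221948, 'distortion': array([-0.02947323,  0.        ,  0.        ,  0.        ,  0.        ]), 'R': array([[-0.01239457, -0.99989263, -0.00781663],
       [-0.99739093,  0.01291879, -0.07102417],
       [ 0.07111753,  0.00691593, -0.99744397]]), 't': array([0.0151632, 0.5250206, 1.0826237])}
{'time': 0.1, 'joint_pos': array([-1.26246876e+00,  4.94118197e-01,  1.34606382e+00,  4.93691812e-06,
        1.30251479e+00, -9.55357311e-02]), 'qvel': array([ 3.92438642e-04,  5.04089505e-04, -1.53845822e-03,  1.83541859e-03,
       -4.77104692e-05, -7.68660430e-04]), 'tau': array([ 2.84334696e-03, -8.83580875e+01, -3.84564722e+01, -4.68065718e-04,
        5.11118895e-03,  1.89424208e-05]), 'eef_pos': array([ 0.24549308, -0.57441334,  0.23076347]), 'tool_rot': array([-3.14049399e+00, -1.10062892e-04,  4.03861923e-01]), 'contact_force': array([ 0.90481508,  0.20949486, -0.31714617]), 'ft_torque': array([ 0.02726721,  0.00641419, -0.03318187]), 'opening': 0.08535709632745762} 0.0187
```

View pics/scene0.png

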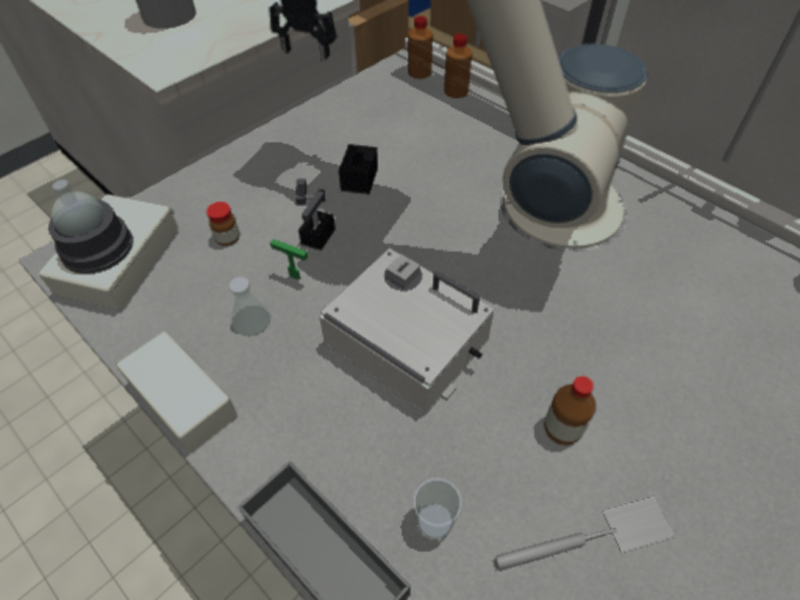

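View pics/top0.png

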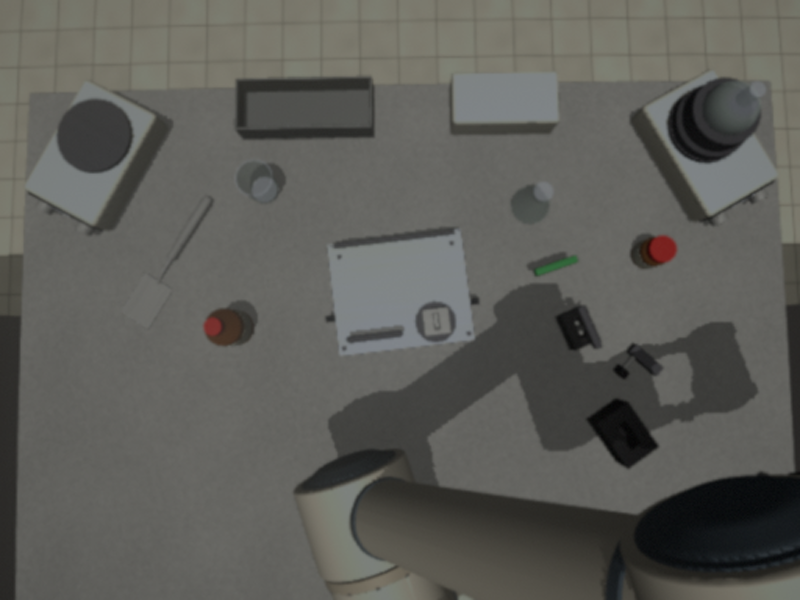

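The scene view shows the key standing in a black stand at about (317,220). A second, empty black block is at (358,168) and the green look-alike is at (290,255). The box lock is at (403,270) and the bar at (457,288). I'll enlarge these next.

Run:
```python
import cv2,numpy as np
def crop(n,x0,y0,w,h,out,g=1.0):
    f=cv2.imread(f"raw_{n}0.png")[y0:y0+h,x0:x0+w]
    f=cv2.resize(f,None,fx=8,fy=8,interpolation=cv2.INTER_CUBIC)
    f=(255*(f/255.)**g).astype(np.uint8)
    cv2.imwrite(out,f)
crop("scene",165,85,90,75,"pics/s_key.png",.6)
crop("top",350,180,90,75,"pics/t_key0.png",.5)
crop("top",350,240,90,70,"pics/t_key1.png",.5)
crop("top",205,140,100,75,"pics/t_box.png",.8)
crop("scene",220,155,100,75,"pics/s_box.png",.8)
```

```text
(no output)
```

View pics/s_key.png

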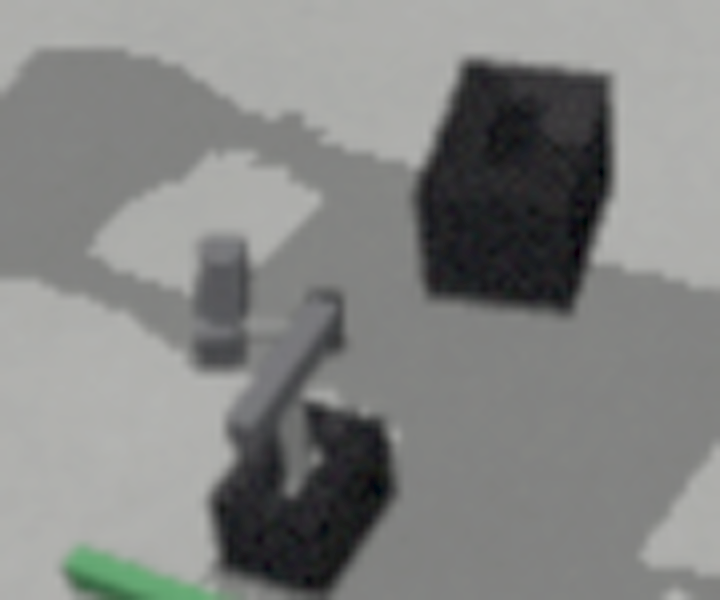

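View pics/t_key0.png

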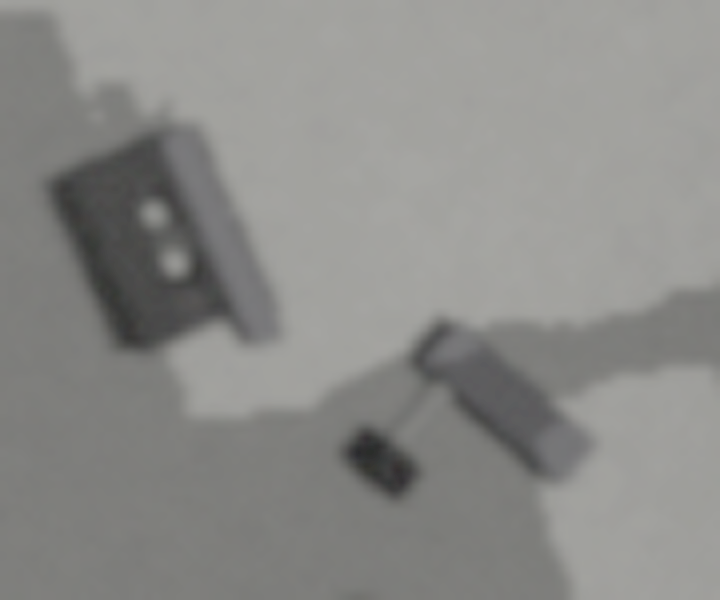

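View pics/t_key1.png

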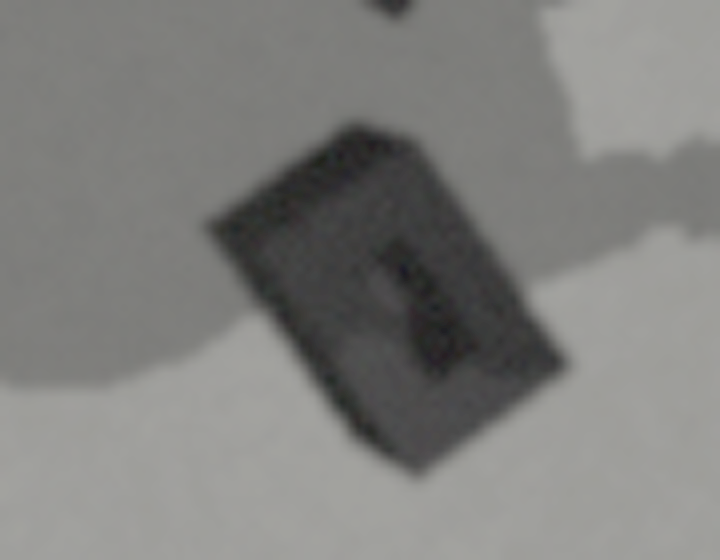

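View pics/t_box.png

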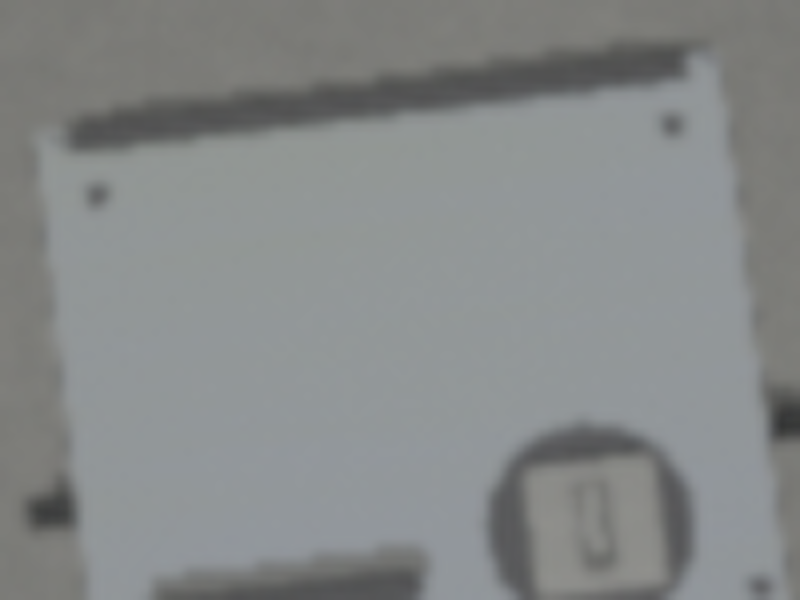

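View pics/s_box.png

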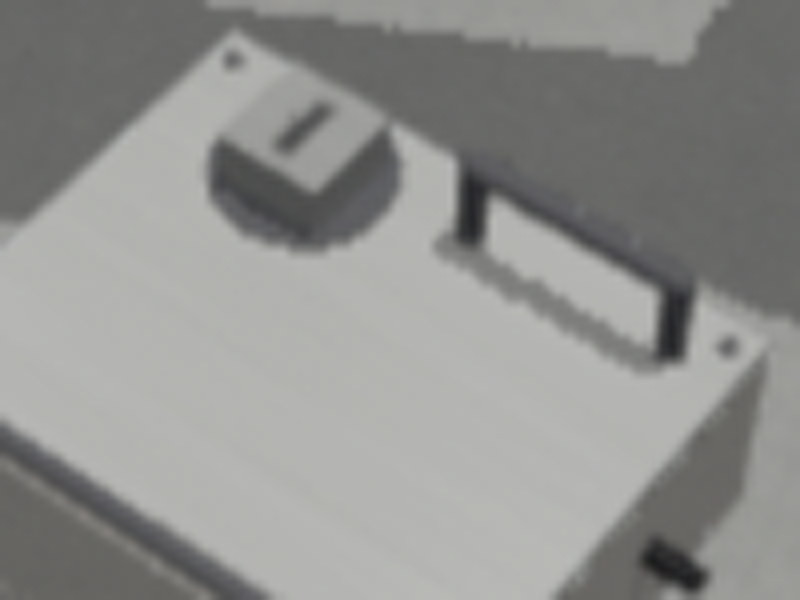

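The key stands in the smaller block; I'll check its size in the fit. I need the front edge of the box in the top view, the rest of the key stand, and the small-object surroundings.

Run:
```python
import cv2,numpy as np
def crop(n,x0,y0,w,h,out,g=1.0,s=8):
    f=cv2.imread(f"raw_{n}0.png")[y0:y0+h,x0:x0+w]
    f=cv2.resize(f,None,fx=s,fy=s,interpolation=cv2.INTER_CUBIC)
    f=(255*(f/255.)**g).astype(np.uint8)
    cv2.imwrite(out,f)
crop("top",205,185,100,50,"pics/t_boxf.png",.8)
crop("scene",185,115,50,45,"pics/s_key2.png",.4,16)
crop("top",350,190,40,40,"pics/t_key2.png",.4,15)
```

```text
(no output)
```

View pics/t_boxf.png

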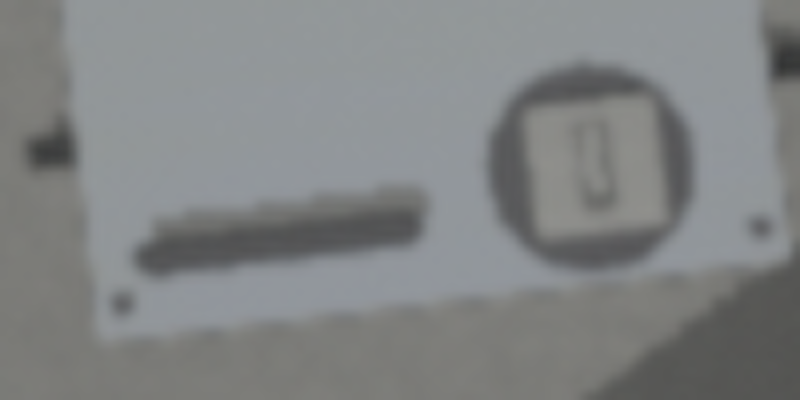

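View pics/s_key2.png

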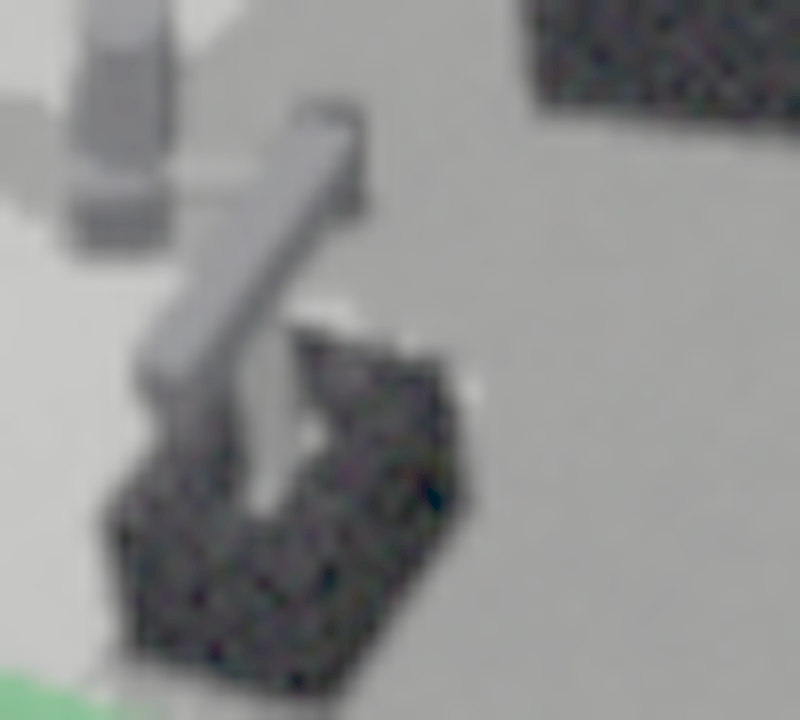

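View pics/t_key2.png

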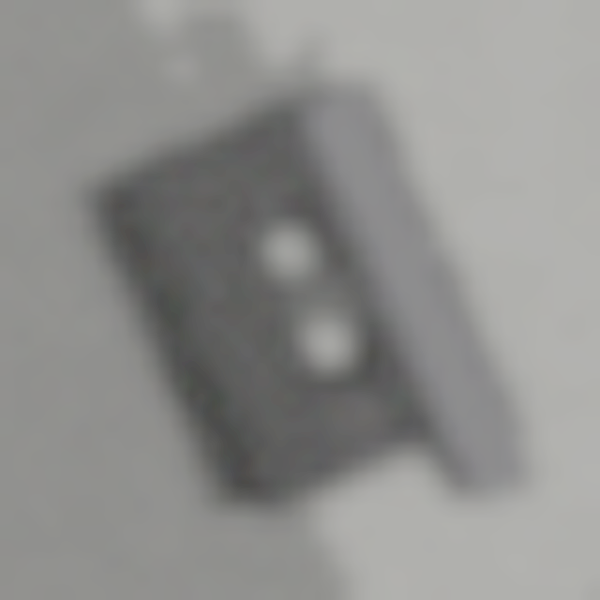

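```bash
cat > h.py <<'E'
import cv2,numpy as np
from scipy.optimize import least_squares
from cell import camera_model
CM={n:camera_model(n) for n in("scene","top")}
def proj(n,P):
    c=CM[n];K=np.array([[c["fx"],0,c["cx"]],[0,c["fy"],c["cy"]],[0,0,1]])
    return cv2.projectPoints(np.atleast_2d(np.asarray(P,float)),cv2.Rodrigues(c["R"])[0],c["t"],K,c["distortion"])[0][:,0]
def unproj(n,uv,z):
    c=CM[n];K=np.array([[c["fx"],0,c["cx"]],[0,c["fy"],c["cy"]],[0,0,1]])
    q=cv2.undistortPoints(np.array([[uv]],float),K,c["distortion"])[0,0]
    d=c["R"].T@np.array([q[0],q[1],1]);o=-c["R"].T@c["t"]
    return o+d*(z-o[2])/d[2]
def un8(pts,x0,y0,s): return (np.array(pts,float)+.5)/s-.5+[x0,y0]
def T(p,L):
    c,s=np.cos(p[2]),np.sin(p[2]);L=np.atleast_2d(np.asarray(L,float))
    return np.c_[p[0]+c*L[:,0]-s*L[:,1],p[1]+s*L[:,0]+c*L[:,1],L[:,2]]
def fit(obs,p0):  # obs: list of (cam, local pts, pixels)
    f=lambda p:np.concatenate([(proj(n,T(p,L))-uv).ravel() for n,L,uv in obs])
    r=least_squares(f,p0,loss="soft_l1")
    for n,L,uv in obs: print(n,np.round(proj(n,T(r.x,L))-uv,2).tolist())
    return r.x
E
python3 - <<'E'
from h import *
# box: local x to hinge(away), top-view up = +x world. left in top = +y
c=.022
lock=np.array([[-.06+c,-.055+c,.126],[-.06+c,-.055-c,.126],[-.06-c,-.055-c,.126],[-.06-c,-.055+c,.126]])
slot=np.array([[-.06+.0139,-.055,.126],[-.06-.0139,-.055,.126]])
# bar: hinge at x=.095,z=.092; bar x=.095-.168=-.073,z=.138
bar=np.array([[-.073,.095,.138],[-.073,.010,.138]])
front=np.array([[-.1,.12,.1],[-.1,-.12,.1]])
tf=lambda P:un8(P,205,185,8); sb=lambda P:un8(P,220,155,8)
tb_lock=tf([[522,104],[657,93],[670,229],[537,242]])
tb_slot=tf([[589,122],[600,206]])
tb_bar=tf([[135,256],[424,224]])
tb_front=tf([[100,342],[790,263]])
s_lock=sb([[316,192],[218,130],[290,68],[390,122]])
s_slot=sb([[282,151],[329,105]])
s_front=sb([[770,345],[235,28]])
obsT=[("top",lock,tb_lock),("top",slot,tb_slot),("top",front,tb_front)]
obsS=[("scene",lock,s_lock),("scene",slot,s_slot),("scene",front,s_front)]
p0=[.55,0,0]
for o in(obsT,obsS,obsT+obsS):
    p=fit(o,p0);print("BOX",np.round(p,4),np.round(T(p,slot.mean(0)),4),np.round(T(p,bar),4))
print(proj("top",T(p,bar)),tb_bar, proj("scene",T(p,bar)))
# key bar
a,b=.040,.007
kb=np.array([[a,b],[a,-b],[-a,-b],[-a,b]]);kb=np.c_[kb,np.full(4,.101)]
tk=un8([[300,108],[378,90],[528,475],[455,490]],350,190,15)
# correspond: top-left end vs bottom end
sk=un8([[185,378],[143,358],[302,108],[355,125]],185,115,16)
for z in(.101,):
    W=np.array([unproj("top",u,z) for u in tk]);print(np.round(W,4));print(np.linalg.norm(W[0]-W[3]),np.linalg.norm(W[0]-W[1]))
    W2=np.array([unproj("scene",u,z) for u in sk]);print(np.round(W2,4),np.linalg.norm(W2[0]-W2[3]),np.linalg.norm(W2[0]-W2[1]))
    print(W.mean(0),W2.mean(0))
E
```

```text
top [[0.1, 0.48], [-0.43, 0.02], [-0.11, -0.6], [0.12, -0.38]]
top [[0.25, 0.32], [0.09, 0.17]]
top [[-0.52, -0.06], [0.46, -0.0]]
BOX [5.264e-01 5.000e-04 9.940e-02] [[ 0.4722 -0.0602  0.126 ]] [[0.4443 0.0877 0.138 ]
 [0.4528 0.0032 0.138 ]]
scene [[-0.25, 0.24], [-0.14, 0.6], [0.55, -0.63], [0.1, -0.29]]
scene [[-0.31, -0.07], [-0.1, -0.09]]
scene [[0.14, -0.01], [0.07, 0.19]]
BOX [0.5281 0.0023 0.0939] [[ 0.4735 -0.0581  0.126 ]] [[0.4465 0.09   0.138 ]
 [0.4545 0.0054 0.138 ]]
top [[-0.17, 0.33], [-0.69, -0.09], [-0.42, -0.71], [-0.19, -0.53]]
top [[-0.02, 0.19], [-0.21, 0.04]]
top [[-0.85, -0.34], [0.15, -0.06]]
scene [[-0.32, -0.23], [-0.23, 0.18], [0.41, -1.06], [-0.02, -0.75]]
scene [[-0.41, -0.51], [-0.21, -0.53]]
scene [[0.04, -0.63], [-0.09, -0.19]]
BOX [0.5269 0.0011 0.0968] [[ 0.4725 -0.0595  0.126 ]] [[0.4451 0.0886 0.138 ]
 [0.4533 0.004  0.138 ]]
[[223.02807247 216.17390906]
 [255.07968265 212.65608938]] [[221.4375 216.5625]
 [257.5625 212.5625]] [[304.20828148 190.21336731]
 [278.72891924 175.30896051]]
[[ 0.4931 -0.3106  0.101 ]
 [ 0.4962 -0.325   0.101 ]
 [ 0.4256 -0.35    0.101 ]
 [ 0.423  -0.3366  0.101 ]]
0.07468570709192529 0.014769978060727188
[[ 0.4945 -0.3076  0.101 ]
 [ 0.4966 -0.318   0.101 ]
 [ 0.4263 -0.3512  0.101 ]
 [ 0.4222 -0.3394  0.101 ]] 0.0789970322314866 0.01057438523522651
[ 0.4594535  -0.33053723  0.101     ] [ 0.45987357 -0.32907482  0.101     ]
```

The top and scene fits agree to about 2 mm, which matches the stated calibration error. Before moving I'll check the stand size, the neighbours and the reachability.

Run:
```python
from h import *
from cell import *
t=lambda P:un8(P,350,190,15)
W=[unproj("top",u,.045) for u in t([[92,192],[238,500],[300,92]])]
print("key stand",np.round(W,4),np.linalg.norm(W[0]-W[1]),np.linalg.norm(W[0]-W[2]),np.arctan2(*(W[0]-W[1])[1::-1]))
# big stand top face: crop 8x at 350,240 ; corners 
for z in(.045,.07,.08):
  W=[unproj("top",u,z) for u in un8([[270,232],[410,140],[568,365],[418,475]],350,240,8)]
  print("other",z,np.round(W,3).tolist(),np.linalg.norm(W[0]-W[1]),np.linalg.norm(W[1]-W[2]))
for n,u,z in[("boss",(412,230),.02),("bossknob",(398,237),.01),("green",(356,170),.1),("green",(356,170),.01),("jar",(423,160),.085),("flask",(347,122),.1),("reagent",(136,209),.15)]:
  print(n,np.round(unproj("top",u,z),3))
s=.625
print("green scene",np.round(unproj("scene",(289*.64,249*.64),.1),3),np.round(unproj("scene",(289*.64,249*.64),.01),3),"foot",unproj("scene",(294*.64,276*.64),0))
d=np.pi
for yaw in(.38-np.pi/1,.38):
  for nm,p,y in[("key",[.4597,-.33,.073],yaw),("lock",[.4728,-.0592,.2],yaw-.28),("turned",[.4728,-.0592,.175],yaw-.28-1.57)]:
    print(nm,np.round(inverse_kinematics(p,[d,0,y]),2))
for y in(.097+1.57,.097-1.57):
    bx=np.array([.527,.0015,.097]);hy=.0525
    for a in(0,.5,1,1.3,1.57):
      L=[.095-.168*np.cos(a)+.046*np.sin(a),hy,.092+.168*np.sin(a)+.046*np.cos(a)]
      P=T(bx,L)[0]
      for tilt in(0,.5):
        from scipy.spatial.transform import Rotation as R
        # tilt tool about box y axis
        ax=np.array([-np.sin(.097),np.cos(.097),0])
        Rm=R.from_rotvec(ax*tilt*a/1.57)*R.from_euler("xyz",[d,0,y])
        tcp=P+Rm.as_matrix()[:,2]*grip_depth
        q=inverse_kinematics(tcp,Rm.as_euler("xyz"))
        print("bar",y,a,tilt,np.round(Rm.as_matrix()[:,2],2),np.round(tcp,3),None if q is None else np.round(q,2))
```

```text
key stand [[ 0.4799 -0.287   0.045 ]
 [ 0.4204 -0.3132  0.045 ]
 [ 0.4987 -0.3278  0.045 ]] 0.06507366277550791 0.0449774488589751 0.4158608831624911
other 0.045 [[0.289, -0.361, 0.045], [0.321, -0.412, 0.045], [0.241, -0.466, 0.045], [0.203, -0.411, 0.045]] 0.060572060225827375 0.09708499781382358
other 0.07 [[0.293, -0.352, 0.07], [0.324, -0.403, 0.07], [0.245, -0.455, 0.07], [0.208, -0.401, 0.07]] 0.059159813531697976 0.09482144648832871
other 0.08 [[0.295, -0.349, 0.08], [0.325, -0.399, 0.08], [0.247, -0.451, 0.08], [0.211, -0.397, 0.08]] 0.058594914854046304 0.0939160259581308
boss [ 0.397 -0.458  0.02 ]
bossknob [ 0.376 -0.419  0.01 ]
green [ 0.567 -0.276  0.1  ]
green [ 0.578 -0.3    0.01 ]
jar [ 0.595 -0.47   0.085]
flask [ 0.702 -0.255  0.1  ]
reagent [0.466 0.316 0.15 ]
green scene [ 0.576 -0.263  0.1  ] [ 0.533 -0.338  0.01 ] foot [ 0.56935859 -0.27930752  0.        ]
key [-0.73  0.61  1.65  0.    0.88 -2.68]
lock [-0.25  0.33  1.74  0.    1.07 -1.92]
turned [-0.25  0.36  1.77  0.    1.01 -0.35]
key [-0.73  0.61  1.65 -0.    0.88  0.46]
lock [-0.25  0.33  1.74 -0.    1.07 
[... 1177 characters left out ...]
51 0.194] [-0.02  0.36  1.71 -0.    1.08  3.03]
bar -1.473 0.5 0.5 [-0.16 -0.02 -0.99] [0.489 0.051 0.194] [-0.01  0.43  1.6  -0.02  1.28  3.04]
bar -1.473 1 0 [-0. -0. -1.] [0.565 0.058 0.24 ] [-0.    0.4   1.48 -0.    1.26  3.04]
bar -1.473 1 0.5 [-0.31 -0.03 -0.95] [0.559 0.057 0.24 ] [ 0.01  0.56  1.24 -0.03  1.66  3.06]
bar -1.473 1.3 0 [-0. -0. -1.] [0.616 0.063 0.247] [ 0.01  0.47  1.34 -0.    1.33  3.05]
bar -1.473 1.3 0.5 [-0.4  -0.04 -0.92] [0.608 0.062 0.249] [ 0.02  0.68  1.01 -0.03  1.86  3.06]
bar -1.473 1.57 0 [-0. -0. -1.] [0.662 0.067 0.241] [ 0.01  0.54  1.22 -0.    1.37  3.06]
bar -1.473 1.57 0.5 [-0.48 -0.05 -0.88] [0.653 0.067 0.244] [ 0.03  0.81  0.78 -0.04  2.04  3.06]
```

The stand holding the key matches 70x50 mm, while the other block is about 97x60 mm and so too big. The key is the steel one at scene raw (203,134), yaw about 0.40. The green one sits about 0.12 m away. Next is the grasp.

```bash
cat >> h.py <<'E'
from cell import *
from scipy.spatial.transform import Rotation as Ro
PI=np.pi
def shot(n,tag,x0=0,y0=0,w=512,h=384,s=None,g=.7):
    f=grab_frame(n)[:,:,::-1]; cv2.imwrite(f"raw_{n}_{tag}.png",f)
    f=f[y0:y0+h,x0:x0+w]; s=s or min(800/w,600/h)
    f=cv2.resize(f,None,fx=s,fy=s,interpolation=cv2.INTER_CUBIC)
    cv2.imwrite(f"pics/{n}_{tag}.png",(255*(f/255.)**g).astype(np.uint8))
def st():
    s=sense();print("t %.2f"%s["time"],"p",np.round(s["eef_pos"],4),"r",np.round(s["tool_rot"],3),"F",np.round(s["contact_force"],1),"M",np.round(s["ft_torque"],2),"op %.4f"%s["opening"],"j6 %.2f"%s["joint_pos"][5]);return s
E
python3 - <<'E'
from h import *
move_gripper(.05)
goto([.4597,-.330,.17],[PI,0,.40]);st()
print(servo_line([.4597,-.330,.073],feed=.1,max_force=8));st()
shot("scene","pre",165,85,90,75)
move_gripper(0.0);st()
shot("scene","grip",165,85,90,75)
E
```

```text
t 1.79 p [ 0.4595 -0.3311  0.1703] r [ 3.141 -0.     0.399] F [-0.1 -1.4  0.6] M [-0.04 -0.01  0.01] op 0.0499 j6 0.44
False
t 2.91 p [ 0.46   -0.3303  0.0735] r [ 3.141 -0.     0.4  ] F [-0.2  0.7  0.1] M [-0.02 -0.07 -0.  ] op 0.0498 j6 0.44
t 3.38 p [ 0.4599 -0.3302  0.0734] r [ 3.141 -0.     0.4  ] F [ 0.3 -0.5  5.4] M [0.06 0.13 0.01] op 0.0133 j6 0.44
```

View pics/scene_pre.png

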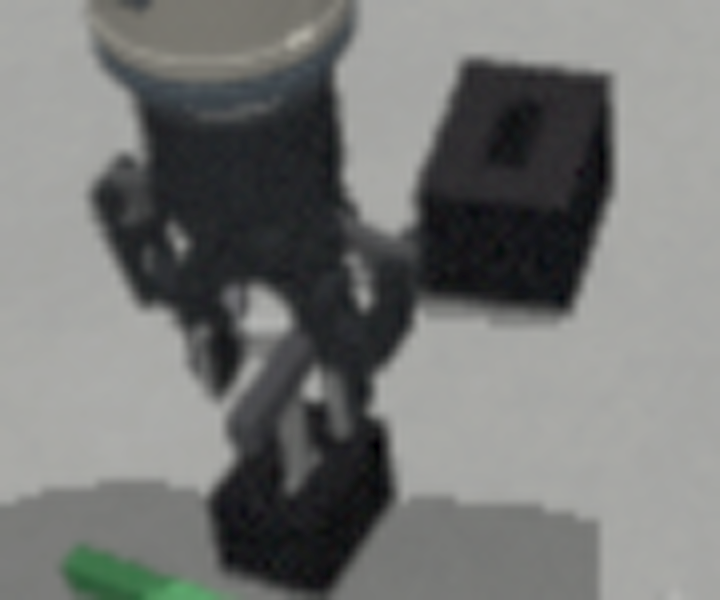

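View pics/scene_grip.png

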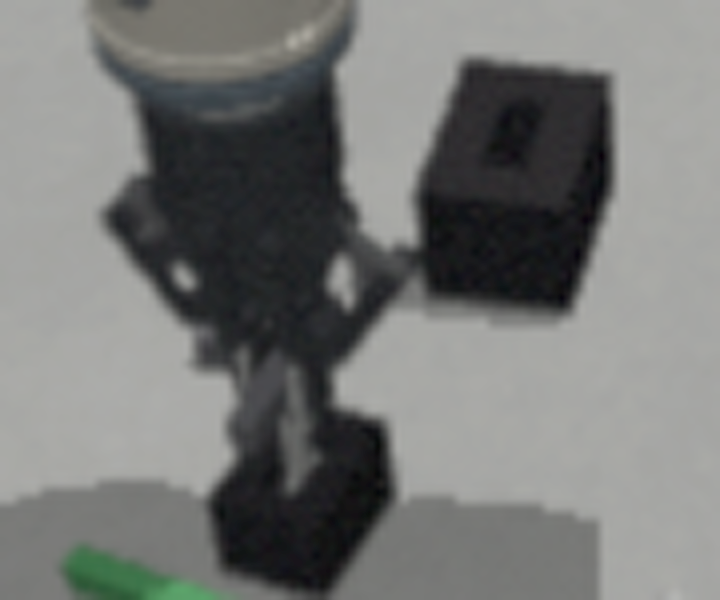

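The fingers closed on the 14 mm bar (opening 13.3 mm), and the key still stands upright in the smaller stand at crop (300,480). I'll lift it and bring it over the lock.

Run:
```python
from h import *
s=sense()
np.save("pick.npy",s["eef_pos"])
servo_line([.4600,-.3303,.21],feed=.2);st()
goto([.4728,-.0592,.25],[PI,0,.097])
servo_line([.4728,-.0592,.212],feed=.1);st()
sleep(.2);st()
shot("scene","ov",220,140,80,60)
shot("top","ov",240,170,80,60)
```

```text
t 4.26 p [ 0.4595 -0.3299  0.2089] r [-3.14e+00  1.00e-03  4.00e-01] F [-0.7 -0.4 -1.9] M [ 0.    0.   -0.01] op 0.0134 j6 0.44
t 5.86 p [ 0.473  -0.0597  0.2121] r [-3.142  0.     0.096] F [-0.2 -0.2 -1.2] M [ 0.04 -0.04 -0.01] op 0.0132 j6 1.22
t 6.06 p [ 0.4732 -0.0594  0.2126] r [ 3.141e+00 -1.000e-03  9.700e-02] F [ 0.5 -0.6 -0.4] M [-0.    0.04  0.  ] op 0.0129 j6 1.22
```

View pics/scene_ov.png

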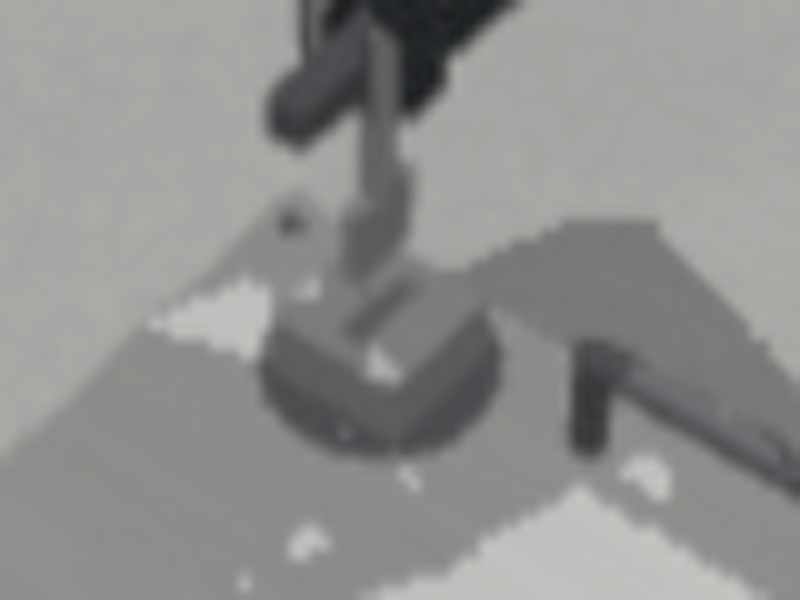

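View pics/top_ov.png

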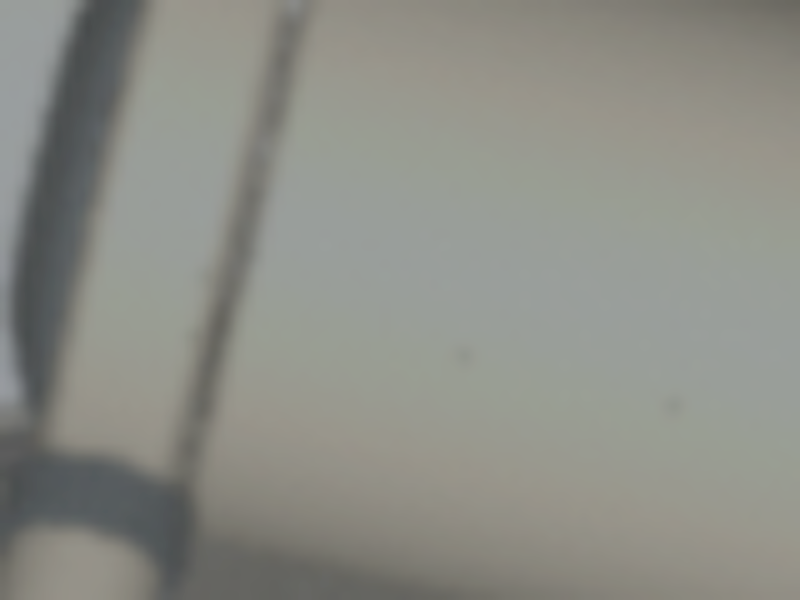

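The top camera is blocked by the arm. In the scene view the blade tip is at crop (375,260), just above the slot at (385,305). I'll enlarge it and compare the two within this one camera.

Run:
```python
import cv2,numpy as np
f=cv2.imread("raw_scene_ov.png")[140:185,242:274]
f=cv2.resize(f,None,fx=13,fy=13,interpolation=cv2.INTER_LANCZOS4)
f=(255*np.clip((f/255.)**.6,0,1)).astype(np.uint8);f=cv2.convertScaleAbs(f,alpha=1.5,beta=-90)
cv2.imwrite("pics/z1.png",f)
```

```text
(no output)
```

View pics/z1.png

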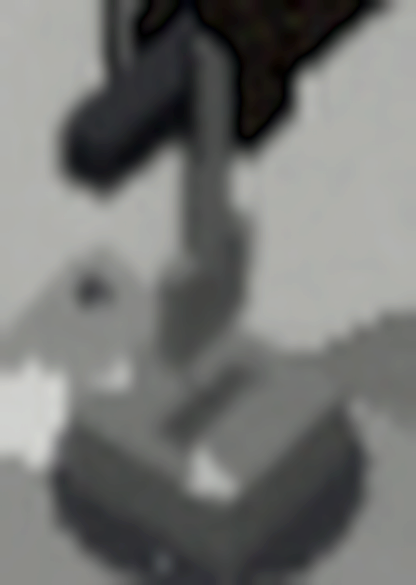

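Run:
```python
from h import *
u=lambda P:un8(P,242,140,13)
tip=.2126-.0664
a,b=.0125,.00275
K=np.array([[a,-b,tip],[a,b,tip],[-a,b,tip],[-a,b,tip+.03],[a,-b,tip+.03]])
# +x end (toward camera) is lower-left
kp=u([[160,350],[186,367],[243,300],[250,215],[160,268]])
yaw=.097
def f2(K,px):
    r=least_squares(lambda p:(proj("scene",T([p[0],p[1],yaw],K))-px).ravel(),[.473,-.059],loss="soft_l1",f_scale=.3)
    print(np.round(r.x,4),np.round((proj("scene",T([*r.x,yaw],K))-px)*13,0).tolist());return r.x
k=f2(K,kp)
S=np.array([[.0139,0,.126],[-.0139,0,.126]])
s=f2(S,u([[166,437],[252,372]]))
s0=f2(S,un8([[282,151],[329,105]],220,155,8))
c=.022
L=np.array([[c,c,.126],[c,-c,.126],[-c,-c,.126],[-c,c,.126]])
l0=f2(L,un8([[316,192],[218,130],[290,68],[390,122]],220,155,8))
# overlay
f=cv2.imread("raw_scene_ov.png")[140:185,242:274];f=cv2.resize(f,None,fx=13,fy=13,interpolation=cv2.INTER_LANCZOS4);f=cv2.convertScaleAbs((255*(f/255.)**.6).astype(np.uint8),alpha=1.5,beta=-90)
def line(P,col,cl=True):
    q=((proj("scene",P)-[242,140]+.5)*13-.5).astype(int);cv2.polylines(f,[q],cl,col,1)
q=[*k,yaw]
for z in(tip,tip+.03): line(T(q,[[a,b,z],[a,-b,z],[-a,-b,z],[-a,b,z]]),(0,0,255))
for z in(tip+.069,tip+.087+.007-.0): line(T(q,[[.04,.007,tip+.076],[.04,-.007,tip+.076],[.04,-.007,tip+.094],[.04,.007,tip+.094]]),(0,0,255))
line(T([*s0,yaw],[[.0139,.00415,.126],[.0139,-.00415,.126],[-.0139,-.00415,.126],[-.0139,.00415,.126]]),(0,255,0))
line(T([*s0,yaw],L),(0,255,0))
cv2.imwrite("pics/z2.png",f)
```

```text
[ 0.4715 -0.0606] [[-0.0, 7.0], [-6.0, 2.0], [9.0, 1.0], [2.0, -9.0], [-2.0, -6.0]]
[ 0.4738 -0.0575] [[4.0, 5.0], [-4.0, -5.0]]
[ 0.4733 -0.0575] [[-1.0, 0.0], [1.0, -0.0]]
[ 0.4736 -0.0581] [[-3.0, 3.0], [-2.0, 8.0], [6.0, -8.0], [1.0, -4.0]]
```

View pics/z2.png

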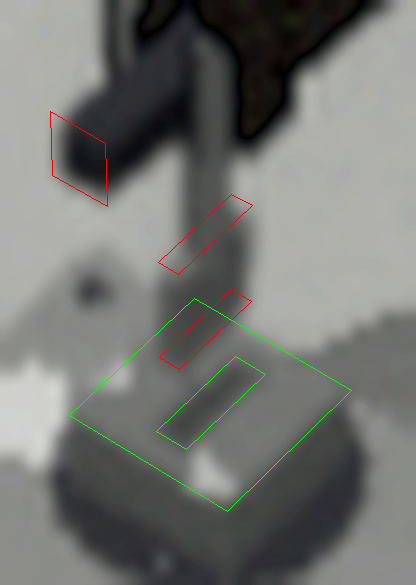

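The scene comparison says to shift by roughly (+1..2, +1..3) mm, with about 1 mm of noise. I'll probe gently, so a contact will also calibrate the tip height.

Run:
```python
from h import *
x,y=.4738,-.0582
servo_line([x,y,.200],feed=.1)
sleep(.2)
h=servo_line([x,y,.172],feed=.03,max_force=4);s=st()
print(h,"tip",s["eef_pos"][2]-.0664)
shot("scene","pr1",232,140,52,45)
```

```text
t 7.44 p [ 0.4736 -0.0582  0.1735] r [-3.141e+00  1.000e-03  9.700e-02] F [0.7 0.3 4.9] M [-0.09 -0.08  0.02] op 0.0128 j6 1.23
True tip 0.10708628638223085
```

View pics/scene_pr1.png

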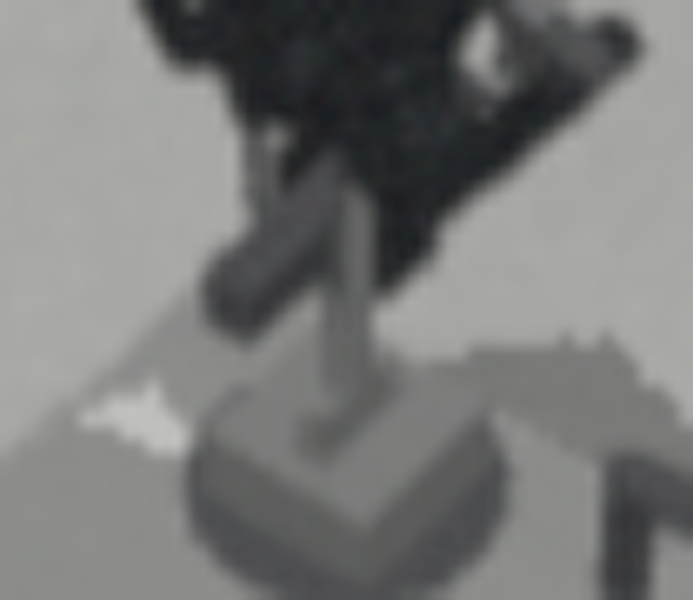

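It went in on the first try: the tip is at 0.107 against the slot floor at 0.109, and the picture shows the shank seated in the slot at crop (345,420). Now I'll press and turn.

Run:
```python
from h import *
x,y=.4737,-.0582
h=servo_line([x,y,.1672],feed=.02,max_force=9);s=st();print(h)
z=s["eef_pos"][2]
for a in(.1,.4,.8):
    h=servo_line([x,y,z],[PI,0,.097-a],feed=.03,max_force=30);st()
    if h:print("stopped",a);break
```

```text
t 7.96 p [ 0.4738 -0.0582  0.1674] r [-3.141e+00  1.000e-03  9.700e-02] F [-0.3  0.1  8.8] M [ 0.15  0.21 -0.05] op 0.0131 j6 1.23
False
t 8.21 p [ 0.4739 -0.0584  0.1678] r [ 3.141e+00 -1.000e-03 -4.000e-03] F [-1.1 -0.6  8.5] M [-0.33  0.23 -0.03] op 0.0132 j6 1.33
t 8.66 p [ 0.4739 -0.0586  0.1678] r [ 3.141e+00 -1.000e-03 -3.030e-01] F [-1.2 -3.6  7.8] M [-0.83  0.35  0.01] op 0.0132 j6 1.63
t 9.21 p [ 0.4738 -0.0589  0.1678] r [ 3.141e+00 -1.000e-03 -7.030e-01] F [-2.4 -5.9  8.5] M [-1.32  0.56  0.05] op 0.0131 j6 2.03
```

Run:
```python
from h import *
shot("scene","tu1",232,140,52,45);st()
```

```text
t 9.26 p [ 0.4738 -0.0589  0.1678] r [ 3.141e+00 -1.000e-03 -7.030e-01] F [-2.1 -6.3  8.7] M [-1.36  0.61  0.02] op 0.0132 j6 2.03
```

View pics/scene_tu1.png

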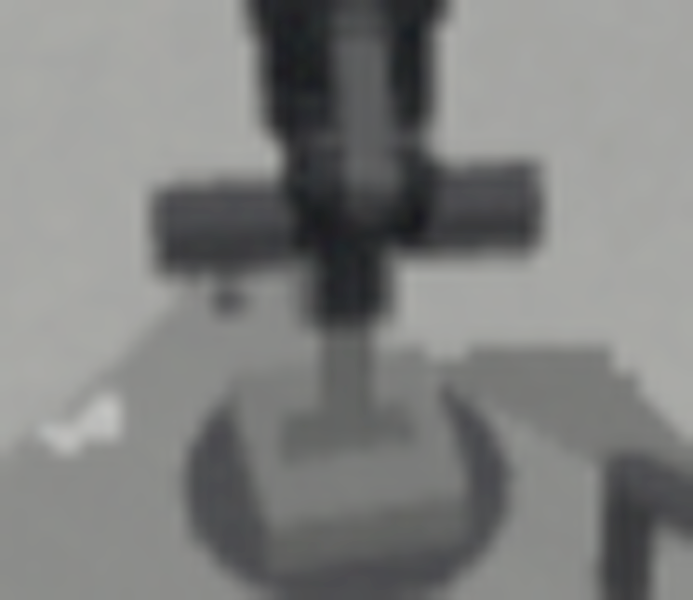

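The core has turned with the key by about 45°. The side load is growing, so I'll shift slightly to relieve it and finish the turn.

Run:
```python
from h import *
x,y,z=.4733,-.0595,.1675
for a in(1.2,1.57,1.66):
    h=servo_line([x,y,z],[PI,0,.097-a],feed=.03,max_force=25);s=st()
    if h:print("stopped",a);break
shot("scene","tu2",232,140,52,45)
```

```text
t 9.81 p [ 0.4732 -0.0599  0.1678] r [ 3.141e+00 -1.000e-03 -1.103e+00] F [-2.8 -2.9  8.9] M [-0.8   0.58  0.01] op 0.0133 j6 2.42
t 10.32 p [ 0.4729 -0.0599  0.1677] r [ 3.141e+00 -1.000e-03 -1.473e+00] F [-4.2 -5.5  8.3] M [-1.06  0.9   0.09] op 0.0128 j6 2.79
t 10.57 p [ 0.4728 -0.0599  0.1677] r [ 3.141e+00 -1.000e-03 -1.563e+00] F [-4.1 -4.6  9. ] M [-1.07  0.97 -0.03] op 0.0129 j6 2.88
```

View pics/scene_tu2.png

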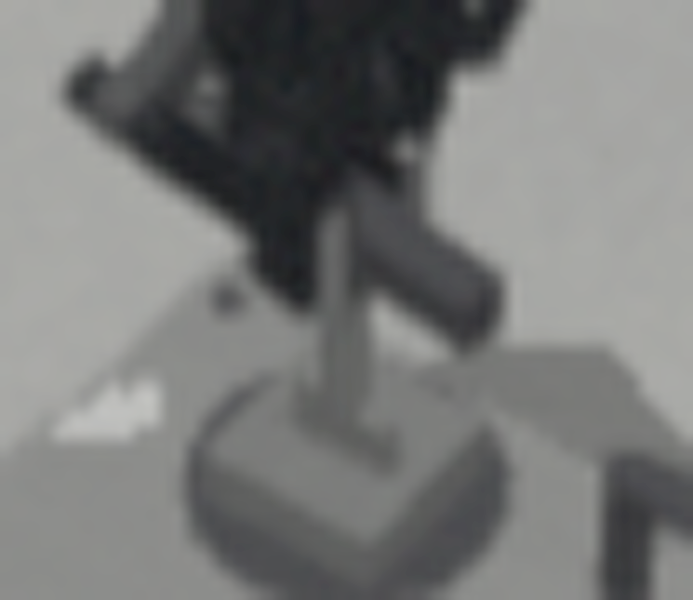

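Run:
```python
from h import *
x,y,z=.4723,-.0605,.1675
h=servo_line([x,y,z],[PI,0,.097-1.74],feed=.03,max_force=25);s=st()
h=servo_line([x,y,z],[PI,0,.097-1.68],feed=.03,max_force=25);s=st()
h=servo_line([x,y,.20],feed=.05,max_force=25);s=st();print(h)
h=servo_line([x,y,.27],feed=.15,max_force=20);s=st();print(h)
shot("scene","up",210,120,80,65)
shot("top","up")
```

```text
t 10.88 p [ 0.4722 -0.0607  0.1677] r [-3.142 -0.    -1.643] F [-3.2 -1.5  8.3] M [-0.17  0.5   0.42] op 0.0132 j6 2.96
t 11.12 p [ 0.4723 -0.0606  0.1678] r [-3.141 -0.    -1.582] F [-1.9 -1.3  8.4] M [-0.21  0.42  0.06] op 0.0131 j6 2.90
t 11.93 p [ 0.4721 -0.0604  0.1998] r [ 3.141  0.    -1.583] F [-0.1 -0.6 -0.9] M [0.03 0.04 0.02] op 0.0126 j6 2.90
False
t 12.54 p [ 0.4719 -0.0604  0.2692] r [ 3.141  0.    -1.583] F [-0.9 -0.4 -1.7] M [ 0.01 -0.01 -0.02] op 0.0130 j6 2.90
False
```

View pics/scene_up.png

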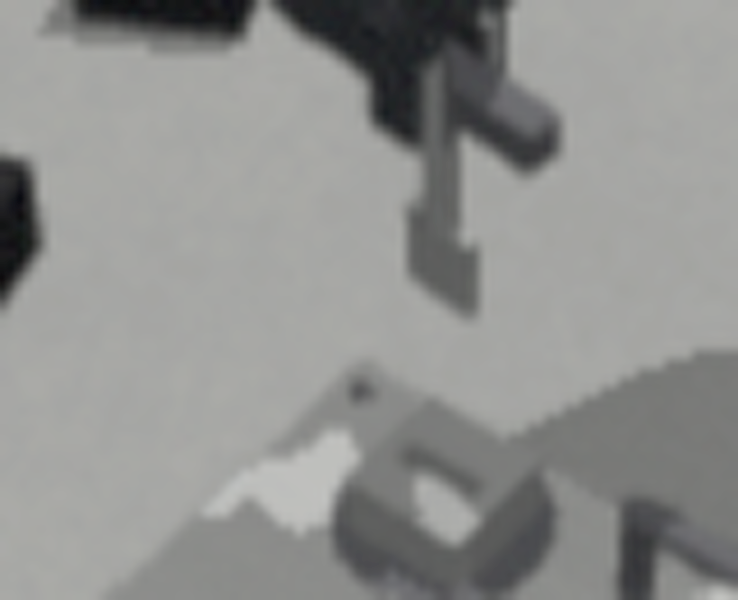

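At 1.74 rad the moment rose to 0.42 N m, so the lock is at its stop. The slot now lies crosswise at crop (445,475), and the key came out cleanly and is still held upright. Next I'll return it to its stand.

Run:
```python
from h import *
goto([.4599,-.3302,.22],[PI,0,.40])
servo_line([.4599,-.3302,.135],feed=.15);sleep(.15);st()
h=servo_line([.4599,-.3302,.0735],feed=.06,max_force=6);s=st();print(h)
shot("scene","ret",165,85,90,75)
```

```text
t 15.70 p [ 0.4604 -0.3306  0.1361] r [ 3.14e+00 -1.00e-03  4.00e-01] F [ 0.1  0.9 -0.4] M [ 0.   -0.06 -0.04] op 0.0128 j6 0.44
t 16.70 p [ 0.4597 -0.33    0.0734] r [-3.141  0.     0.4  ] F [-0.9  0.4  7.4] M [0.09 0.06 0.04] op 0.0134 j6 0.44
True
```

View pics/scene_ret.png

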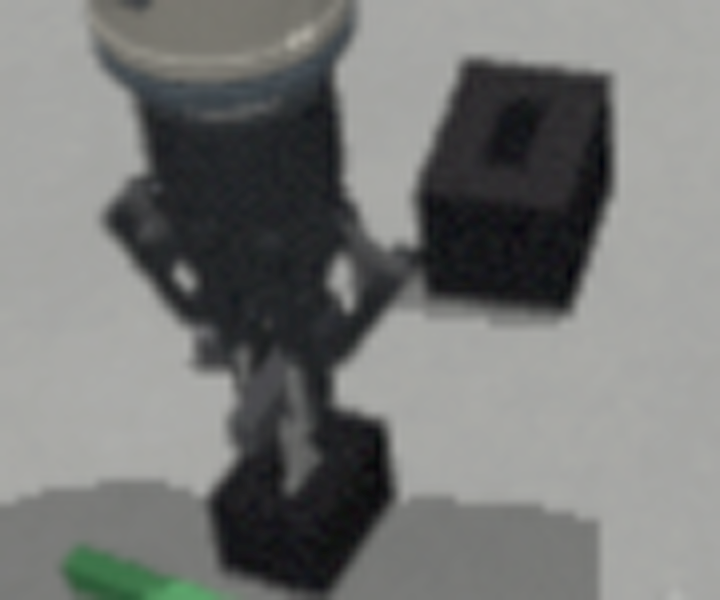

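The key stopped on the stand floor at the same height as when picked (0.0734). I'll release it, back off upward, check it, and then move above the bar.

Run:
```python
from h import *
move_gripper(.045);st()
servo_line([.4597,-.330,.20],feed=.12)
goto([.4494,.0462,.25],[PI,0,.097+PI/2]);st()
shot("scene","bar",160,80,180,135)
shot("top","rel")
```

```text
t 17.16 p [ 0.4591 -0.3295  0.0726] r [-3.139e+00  1.000e-03  4.000e-01] F [ 0.2 -0.4 -0.7] M [-0.04  0.04 -0.07] op 0.0452 j6 0.44
t 19.78 p [0.4498 0.0455 0.2499] r [3.142 0.    1.666] F [-0.4  0.1 -0.9] M [-0.04  0.02 -0.02] op 0.0445 j6 -0.13
```

View pics/scene_bar.png

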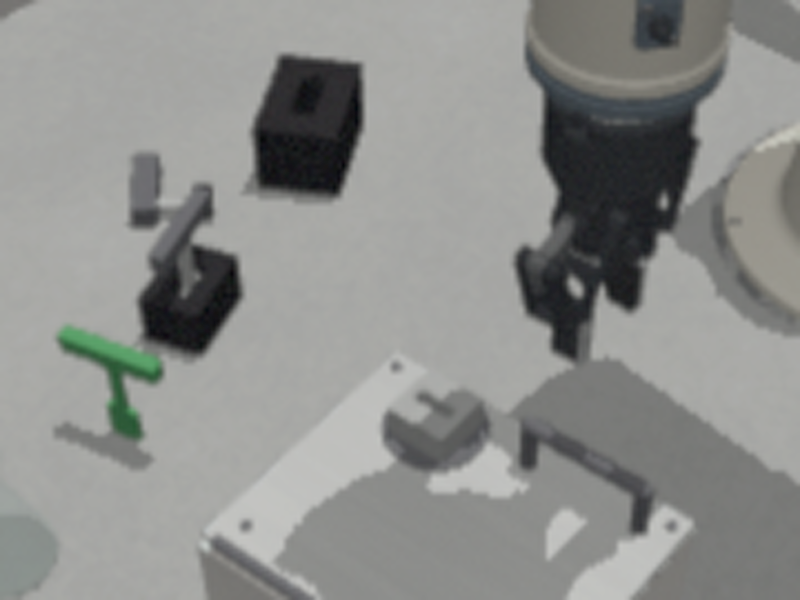

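View pics/top_rel.png

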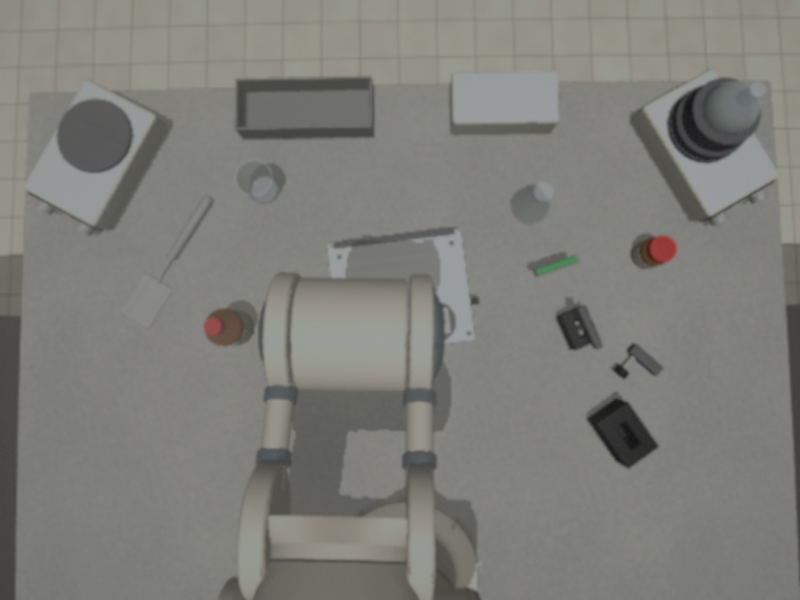

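The key stands upright in its stand (crop (180,240)), nothing else has moved, and the lock slot is turned crosswise. Now I'll grip the bar.

Run:
```python
from h import *
h=servo_line([.4494,.0462,.1195],feed=.1,max_force=8);st();print(h)
shot("scene","bar2",240,130,80,60)
move_gripper(0.0);st()
shot("scene","bar3",240,130,80,60)
```

```text
t 21.34 p [0.4497 0.0462 0.1199] r [3.141 0.    1.668] F [ 0.1 -0.3  0.7] M [0.04 0.03 0.01] op 0.0446 j6 -0.13
False
t 21.81 p [0.4476 0.0461 0.1197] r [-3.139  0.     1.668] F [-10.1  -2.9  15.6] M [-0.39  1.82  0.11] op 0.0102 j6 -0.13
```

View pics/scene_bar3.png

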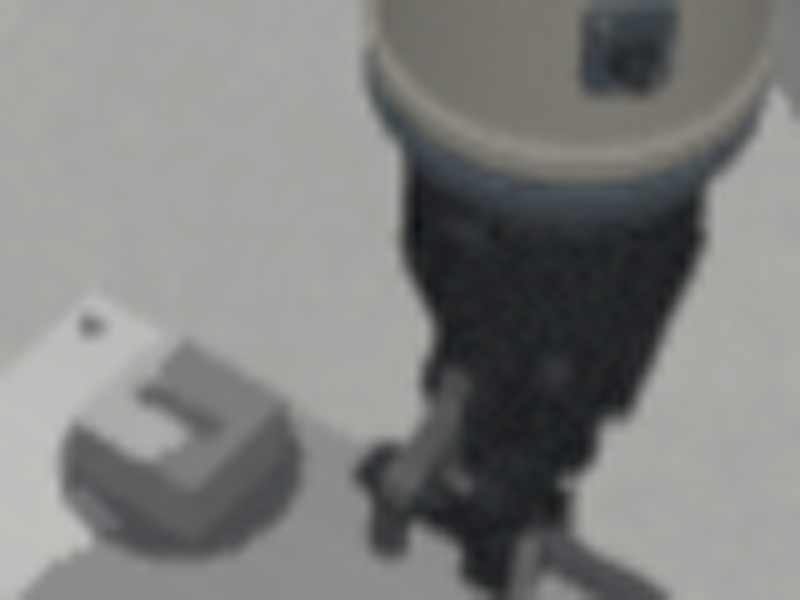

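The bar is held (opening 10 mm), about 2 mm nearer than predicted judging by the pull. I'll swing the panel up along the hinge arc in small guarded steps.

```bash
cat >> h.py <<'E'
BX=np.array([.5254,.0010,.097])
def barpose(a,k=.4):
    L=[.095-.168*np.cos(a)+.046*np.sin(a),.0525,.092+.168*np.sin(a)+.046*np.cos(a)]
    P=T(BX,L)[0];ax=np.array([-np.sin(BX[2]),np.cos(BX[2]),0])
    R=Ro.from_rotvec(ax*k*a)*Ro.from_euler("xyz",[PI,0,BX[2]+PI/2])
    return P+R.as_matrix()[:,2]*grip_depth,R.as_euler("xyz")
E
python3 - <<'E'
from h import *
for a in(.03,.08,.15,.22):
    p,r=barpose(a);h=servo_line(p,r,feed=.06,max_force=35);s=st()
    if h:print("STOP",a);break
shot("scene","sw1",160,100,180,135)
E
```

```text
t 22.11 p [0.4486 0.0462 0.1243] r [-3.129  0.     1.668] F [-1.9 -2.6  0.1] M [-0.51  0.42  0.15] op 0.0101 j6 -0.12
t 22.40 p [0.4509 0.0464 0.1324] r [-3.109  0.     1.668] F [-2.4 -4.  -0.2] M [-0.5   0.64  0.1 ] op 0.0097 j6 -0.12
t 22.75 p [0.4548 0.0468 0.1439] r [-3.081  0.     1.668] F [-4.2 -3.4  2. ] M [-0.58  0.75  0.18] op 0.0099 j6 -0.11
t 23.10 p [0.4594 0.0473 0.1548] r [-3.052  0.     1.668] F [-5.  -2.9  1.1] M [-0.5   1.    0.19] op 0.0096 j6 -0.11
```

View pics/scene_sw1.png

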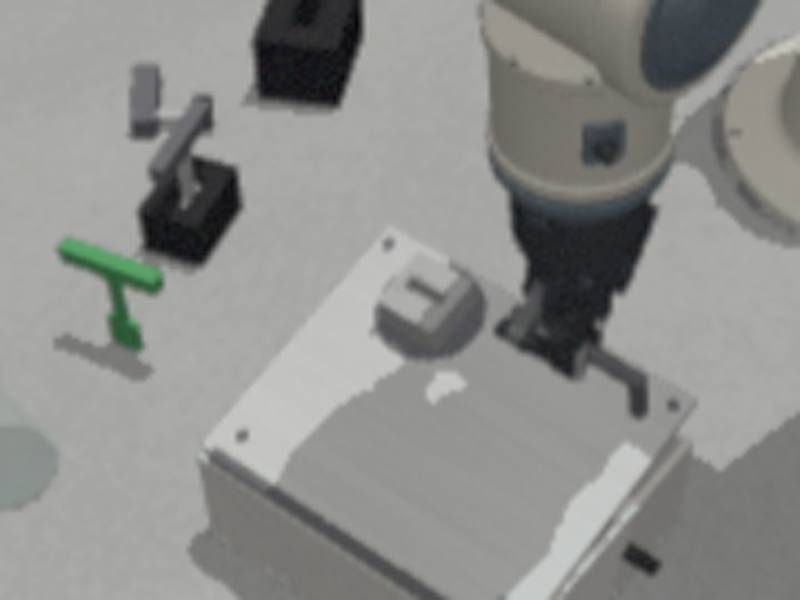

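The panel is rising with forces of about 5 N. I'll continue.

Run:
```python
from h import *
for a in np.arange(.30,1.06,.08):
    p,r=barpose(a);h=servo_line(p,r,feed=.08,max_force=30);s=st()
    if h:print("STOP",a);break
shot("scene","sw2",160,100,180,135)
```

```text
t 23.48 p [0.4656 0.048  0.167 ] r [-3.02  -0.     1.668] F [-8.3 -2.7  5. ] M [-0.47  1.23  0.15] op 0.0097 j6 -0.11
t 23.80 p [0.4726 0.0487 0.1785] r [-2.987 -0.     1.668] F [-9.  -1.8  5.2] M [-0.47  1.64  0.09] op 0.0097 j6 -0.10
t 24.12 p [0.4807 0.0496 0.1895] r [-2.955 -0.     1.668] F [-12.4  -3.2  10.3] M [-0.38  2.08  0.13] op 0.0098 j6 -0.10
t 24.43 p [0.4894 0.0505 0.1997] r [-2.922 -0.     1.668] F [-12.5  -1.3  11.3] M [-0.32  2.52  0.07] op 0.0099 j6 -0.09
t 24.75 p [0.4992 0.0516 0.2094] r [-2.890e+00 -1.000e-03  1.668e+00] F [-15.2  -1.2  18.2] M [-0.2   3.    0.01] op 0.0097 j6 -0.09
t 25.07 p [0.5096 0.0527 0.2181] r [-2.858e+00 -1.000e-03  1.668e+00] F [-15.5  -0.   20.6] M [-0.18  3.53  0.03] op 0.0104 j6 -0.09
t 25.38 p [0.5208 0.0539 0.2262] r [-2.826e+00 -1.000e-03  1.668e+00] F [-16.3   0.5  26.7] M [ 0.01  3.96 -0.09] op 0.0096 j6 -0.09
t 25.70 p [0.5326 0.0551 0.2331] r [-2.794e+00 -1.000e-03  1.668e+00] F [-16.3   2.4  29.6] M [ 0.07  4.33 -0.09] op 0.0096 j6 -0.08
t 26.02 p [0.5452 0.0564 0.2394] r [-2.764e+00 -1.000e-03  1.668e+00] F [-15.2   3.7  34.7] M [ 0.27  4.42 -0.16] op 0.0098 j6 -0.08
t 26.33 p [0.5582 0.0577 0.2446] r [-2.733e+00 -1.000e-03  1.668e+00] F [-13.    4.2  37.6] M [ 0.44  4.44 -0.27] op 0.0097 j6 -0.08
```

View pics/scene_sw2.png

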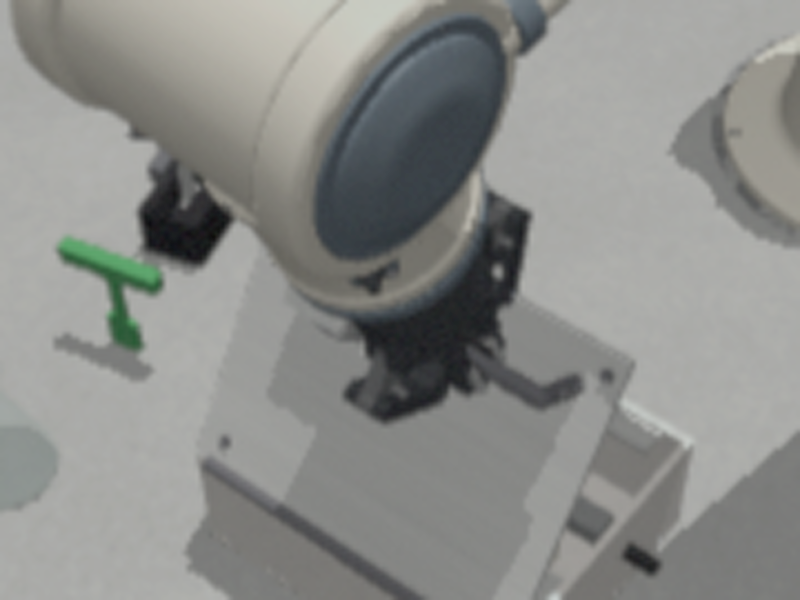

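The panel is well up, at about 1.0 rad, but an outward radial load has built to about 39 N: the commanded arc lies a little inside the true one. I'll relieve it by moving along the force.

Run:
```python
from h import *
p,r=barpose(1.02)
print("cmd",p,r)
d=np.array([-.28,-.03,.96])
for k in(.002,.004,.006):
    servo_line(p+d*k,r,feed=.03);s=st()
    if s["contact_force"]@d<8:break
```

```text
cmd [0.55898466 0.05701593 0.24206395] [-2.73359265  0.          1.66779633]
t 26.63 p [0.5581 0.0577 0.2448] r [-2.734e+00 -1.000e-03  1.668e+00] F [-5.9  4.9 14.1] M [ 0.61  1.78 -0.29] op 0.0096 j6 -0.08
t 26.88 p [0.558  0.0577 0.245 ] r [-2.734e+00 -1.000e-03  1.668e+00] F [ 0.4  5.9 -8.2] M [ 0.84 -0.53 -0.26] op 0.0097 j6 -0.08
```

Run:
```python
from h import *
off=np.array([0,.0006,.0028])
for a in(1.08,1.16,1.24,1.32,1.40):
    p,r=barpose(a);h=servo_line(p+off,r,feed=.08,max_force=30);s=st()
    rd=p-T(BX,[.095,.0525,.092])[0];rd/=np.linalg.norm(rd)
    f=s["contact_force"]@rd;print("radial %.1f"%f)
    off=off+rd*np.clip(f,-20,20)/11000*.7
    if h:print("STOP",a);break
print(off)
shot("scene","sw3",140,60,220,165)
```

```text
t 27.18 p [0.5686 0.0588 0.248 ] r [-2.709e+00 -1.000e-03  1.668e+00] F [-4.1  0.7  8.6] M [ 0.06  1.47 -0.12] op 0.0099 j6 -0.08
radial 9.4
t 27.49 p [0.5821 0.0603 0.2513] r [-2.679e+00 -1.000e-03  1.668e+00] F [-0.3  3.4  9. ] M [ 0.45  0.77 -0.12] op 0.0096 j6 -0.08
radial 8.8
t 27.81 p [0.5951 0.0617 0.2531] r [-2.646e+00 -1.000e-03  1.668e+00] F [-1.6  4.9  3.1] M [ 0.58  0.7  -0.25] op 0.0095 j6 -0.08
radial 3.2
t 28.12 p [0.6086 0.0631 0.2542] r [-2.615e+00 -1.000e-03  1.668e+00] F [0.2 5.6 5.8] M [ 0.69  0.43 -0.37] op 0.0097 j6 -0.08
radial 5.7
t 28.44 p [0.6217 0.0644 0.2539] r [-2.582e+00 -1.000e-03  1.668e+00] F [-1.4  5.9  4.3] M [ 0.78  0.67 -0.44] op 0.0096 j6 -0.08
radial 4.3
[-0.00031806  0.00056905  0.00475808]
```

View pics/scene_sw3.png

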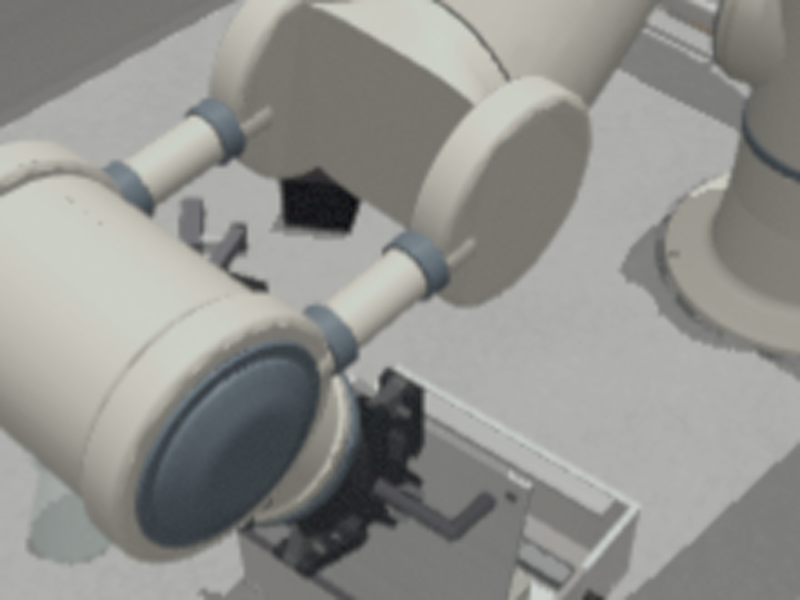

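Run:
```python
from h import *
off=np.array([-.0003,.0004,.0048])
for a in(1.48,1.55,1.60):
    p,r=barpose(a);h=servo_line(p+off,r,feed=.08,max_force=30);s=st()
    hg=T(BX,[.095,.0525,.092])[0]
    rd=p-hg;rd/=np.linalg.norm(rd)
    f=s["contact_force"]@rd
    off=off+rd*np.clip(f,-20,20)/11000*.7
    R=Ro.from_euler("xyz",s["tool_rot"]).as_matrix();b=s["eef_pos"]-R[:,2]*grip_depth
    v=b-hg;xx=v[0]*np.cos(.097)+v[1]*np.sin(.097)
    print("radial %.1f"%f,"panel",np.arctan2(v[2],-xx)-np.arctan2(.046,.168),"r",np.hypot(xx,v[2]))
    if h:print("STOP",a);break
shot("scene","sw4",140,60,220,165)
```

```text
t 28.81 p [0.6352 0.0659 0.2529] r [-2.551e+00 -2.000e-03  1.669e+00] F [0.9 9.1 5.8] M [ 1.15  0.44 -0.7 ] op 0.0099 j6 -0.08
radial 6.0 panel 1.4772467106312046 r 0.17911880096182375
t 29.11 p [0.6464 0.0671 0.2508] r [-2.522e+00 -2.000e-03  1.669e+00] F [ 0.3 10.2  4.7] M [ 1.23  0.74 -0.84] op 0.0098 j6 -0.08
radial 4.9 panel 1.5440669816259165 r 0.17922965499046595
t 29.37 p [0.6547 0.0679 0.2493] r [-2.503e+00 -2.000e-03  1.669e+00] F [-0.1 10.8  7.2] M [ 1.21  0.39 -0.92] op 0.0098 j6 -0.08
radial 7.2 panel 1.5932298913746399 r 0.179759548242253
```

View pics/scene_sw4.png

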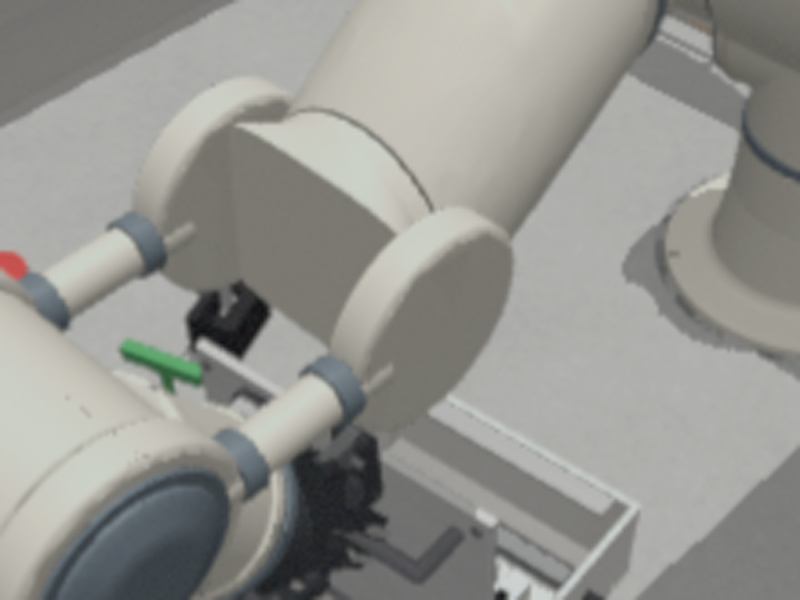

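The panel is at about 1.57-1.59 rad. I'll open a little, since one finger sits between bar and panel, and back out along the finger axis.

Run:
```python
from h import *
move_gripper(.026);s=st()
R=Ro.from_euler("xyz",s["tool_rot"]).as_matrix();p=s["eef_pos"]
for d in(.05,.1):
    try: print(servo_line(p-R[:,2]*d,feed=.08,max_force=10));st()
    except Unreachable as e: print("unreach",d,e)
```

```text
t 29.73 p [0.6543 0.0665 0.2489] r [-2.502  0.     1.668] F [ 0.5 -0.9  0.3] M [ 0.07 -0.32  0.01] op 0.0257 j6 -0.08
False
t 30.50 p [0.6839 0.0694 0.2885] r [-2.501 -0.     1.668] F [0.6 0.1 0.1] M [ 0.01 -0.32  0.04] op 0.0261 j6 -0.09
unreach 0.1 the arm cannot follow that straight line within its joint ranges
```

Run:
```python
from h import *
s=sense();p=s["eef_pos"]
for z in(.36,.42):
    try: print(servo_line([p[0],p[1],z],feed=.12,max_force=10));st()
    except Unreachable as e: print("unreach",z)
shot("scene","end");shot("top","end")
```

```text
False
t 31.24 p [0.6838 0.0694 0.3592] r [-2.501 -0.     1.668] F [-0.2  0.4 -0.1] M [ 0.04 -0.3   0.07] op 0.0262 j6 -0.11
unreach 0.42
```

View pics/scene_end.png

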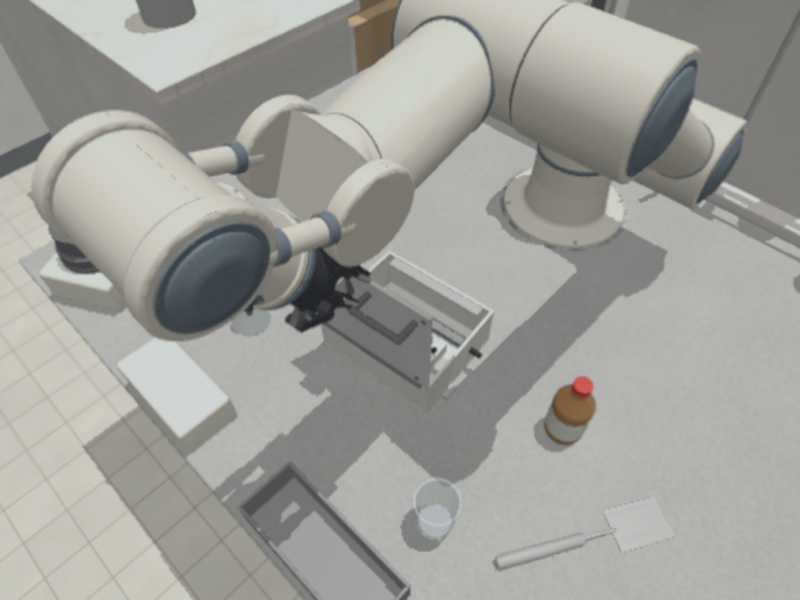

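View pics/top_end.png

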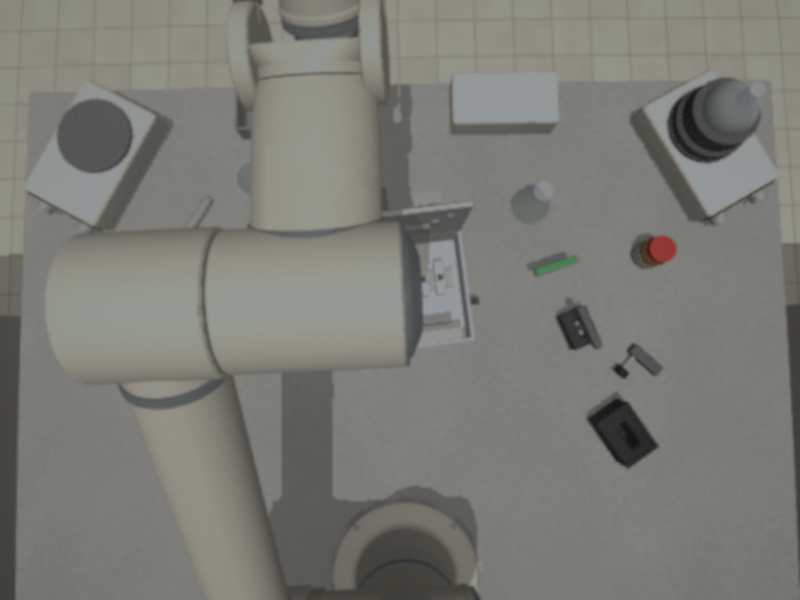

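The panel stands open, the key is upright in its stand at top (577,328), and the loose things in view are where they were. As a last check I'll read the panel angle from its free corner.

Run:
```python
from h import *
f=cv2.imread("raw_top_end.png")[115:165,245:315];cv2.imwrite("pics/c1.png",cv2.resize(f,None,fx=10,fy=10,interpolation=cv2.INTER_CUBIC))
f=cv2.imread("raw_scene_end.png")[165:255,195:325];cv2.imwrite("pics/c2.png",cv2.resize(f,None,fx=6,fy=6,interpolation=cv2.INTER_CUBIC))
b=[.527,.001,.097]
for a in(1.4,1.5,1.57,1.65,1.75):
    L=lambda y:[.095-.195*np.cos(a)+.008*np.sin(a),y,.092+.195*np.sin(a)+.008*np.cos(a)]
    M=lambda y:[.095-.195*np.cos(a),y,.092+.195*np.sin(a)]
    print(a,(10*(proj("top",T(b,[L(-.12),M(-.12)]))-[245,115])).round().tolist(),(6*(proj("scene",T(b,[L(.12),M(.12)]))-[195,165])).round().tolist())
```

```text
1.4 [[600.0, 282.0], [603.0, 317.0]] [[529.0, 176.0], [542.0, 165.0]]
1.5 [[590.0, 197.0], [594.0, 232.0]] [[498.0, 207.0], [511.0, 194.0]]
1.57 [[583.0, 138.0], [587.0, 172.0]] [[475.0, 232.0], [488.0, 217.0]]
1.65 [[574.0, 72.0], [579.0, 106.0]] [[448.0, 262.0], [462.0, 246.0]]
1.75 [[562.0, -6.0], [567.0, 26.0]] [[414.0, 303.0], [428.0, 286.0]]
```

View pics/c1.png

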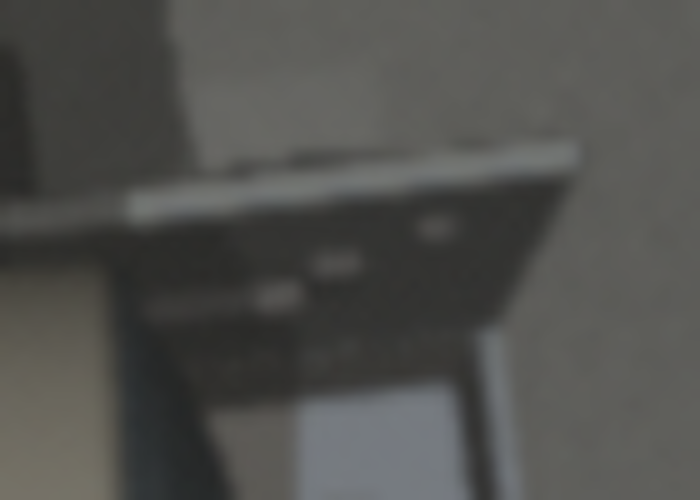

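View pics/c2.png

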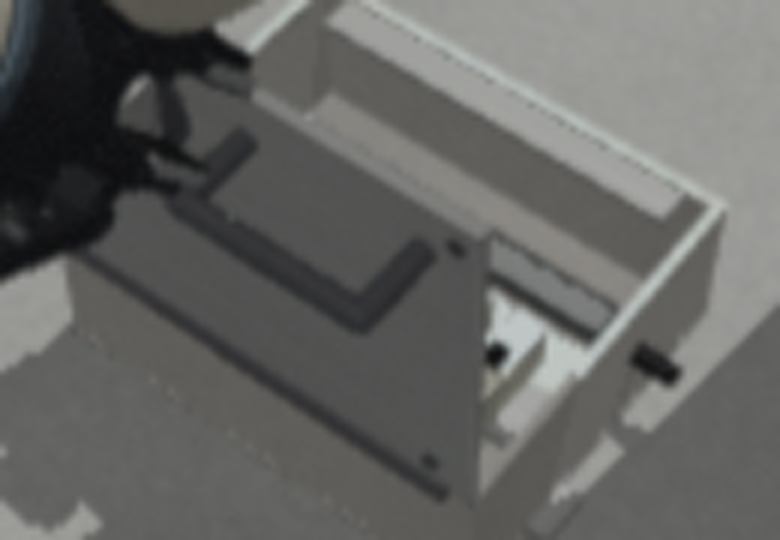

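In the top view the free corner, at crop (580,140)-(578,172), matches 1.57 rad. In the scene view it is at (490,235), which gives about 1.53 to 1.57 rad. The gripper hangs clear. Handing in.

Run:
```python
from h import *
st();print(finish_job())
```

```text
t 31.34 p [0.6837 0.0694 0.359 ] r [-2.5   -0.     1.668] F [-0.  -0.4 -0.6] M [ 0.05 -0.24  0.05] op 0.0260 j6 -0.11
the job is handed in; nothing more can be done
None
```

I unlocked the panel with the T key, put the key back upright in its stand, swung the panel up to about upright and let go. I handed the job in at 31.3 s.

**Last checks**
- **Lock:** the core turned with the key until it reached its stop (the moment rose to 0.42 N m). The slot now lies crosswise.
- **Key:** it is back in the 70x50 mm stand at the height it was picked from, and it looks upright in both views taken after I let it go.
- **Panel:** it stands by itself at about 1.57 rad from the top view, or 1.53–1.57 rad from the scene view.
- **Surroundings:** nothing I could see had moved. In the final pictures the arm hid parts of the bench: the beaker and spatula in the top view, and the key, jar and clamp boss in the scene view. Each of these was visible in the other view.
- **Gripper:** it is clear of everything, with about 0 N on the tool.

**What disagreed**
- **Cameras:** the two views differed by about 2 mm. I found the slot with a gentle probe, and the key went in first time.
- **Swing path:** it lay 3–5 mm inside the true arc, so the load on the gripped bar reached about 40 N at mid-swing. I then corrected the path, which brought the force along the arc's radius below 10 N. A sideways pull of up to 11 N remained on the bar until I released it. The load was between the finger pads and the bar; I saw no contact by the gripper body.

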